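Log in water samples and start warming them

TASK

Open a new batch on the logger by pressing its white key fully and then its black key, one at a time (never the orange one). Then pick up the barcode scanner and read the label of each jar where it stands on the bench, in the lid order red, yellow, green, blue (skipping colours that are not there): hold the window about 6 cm in front of the label, square to it and level with its centre, steady for a good second. Lay the scanner back flat on the middle of its mat, stand all the jars wholly on the dark warming plate, and only then turn the dial clockwise to its stop, leaving the bottle, cup and dropper where they are.

Things in the scene. Friction and masses are not known exactly. Their poses are not given: they have to be found in the camera images.
- plate (a point): Centre of the top face of the dark steel plate (236 x 220 mm in its x, y) of the warming plate, 46 mm above the bench. The white case under it is fixed, 240 (x) x 300 (y) x 40 mm high, and reaches from y = -110 to +190 mm in this frame; its grey control strip with the dial lies on the +y side, the dial centred at x = 0, y = +150 mm.
- dial (a joint): Heat dial, black, about 52 mm across with a raised bar grip: 0 = off, grows as it is turned clockwise seen from above, end stop (full heat) at 2.6 rad; it stays where left. At 0 the bar lies along the plate's x axis; at value q it is turned clockwise by q from that.
- dial_grip (a point): On the dial's axis, at the height where its bar is gripped.
- logger: Grey batch logger, fixed, 110 x 150 x 40 mm high, small tilted screen at the far edge (to 80 mm high); origin on the bench under its centre. Three round keys in a row along its y axis: white at +45 mm, orange (cancel) in the middle, black at -45 mm, all at x = -18 mm. Key caps 30 mm across.
- key_white (a joint): Travel of the white spring key, 0 to 0.006 m (fully down), about 4 N; springs back.
- key_black (a joint): Travel of the black spring key, 0 to 0.006 m (fully down), about 4 N; springs back.
- key_orange (a joint): Travel of the orange spring key, 0 to 0.006 m (fully down), about 4 N; springs back.
- key_white_top (a point): Centre of the white key's top face, at rest.
- key_black_top (a point): Centre of the black key's top face, at rest.
- mat: Black rubber mat, fixed, 200 x 160 x 4 mm, the scanner's parking place; origin under its centre, on the bench.
- scanner: Handheld barcode scanner lying flat on the mat, along its own x axis: yellow handle 34 mm wide, 32 mm thick, from x = -75 to +35 mm, with a black head 50 mm wide, 34 mm thick from x = 35 to 75 mm; red window at the front (+x) end, looking along +x. Origin at the centre of its underside; 180 g, balanced near the origin.
- scanner_nose (a point): Centre of the scanner's red window: x = 76 mm, z = 17 mm in its frame.
- scanner_spot (a point): Reading spot: the point in front of the scanner on its line of sight, 60 mm ahead of the window (x = 136 mm, z = 17 mm in its frame).
- jar_red: Clear round sample jar with a red lid, 60 mm across, 80 mm high (lid from 66 mm up), about 220 g, its weight low down, upright; origin at the centre of its underside. A white barcode label (34 x 36 mm) is on its -x side, which faces roughly towards the robot; a white stripe on the lid runs from the lid's middle to the label's side. May be absent.
- label_red (a point): Centre of the label on the red-lidded jar: x = -31 mm, z = 40 mm in the jar's frame.
- jar_yellow: Clear round sample jar with a yellow lid, 60 mm across, 80 mm high (lid from 66 mm up), about 220 g, its weight low down, upright; origin at the centre of its underside. A white barcode label (34 x 36 mm) is on its -x side, which faces roughly towards the robot; a white stripe on the lid runs from the lid's middle to the label's side. May be absent.
- label_yellow (a point): Centre of the label on the yellow-lidded jar: x = -31 mm, z = 40 mm in the jar's frame.
- jar_green: Clear round sample jar with a green lid, 60 mm across, 80 mm high (lid from 66 mm up), about 220 g, its weight low down, upright; origin at the centre of its underside. A white barcode label (34 x 36 mm) is on its -x side, which faces roughly towards the robot; a white stripe on the lid runs from the lid's middle to the label's side. May be absent.
- label_green (a point): Centre of the label on the green-lidded jar: x = -31 mm, z = 40 mm in the jar's frame.
- jar_blue: Clear round sample jar with a blue lid, 60 mm across, 80 mm high (lid from 66 mm up), about 220 g, its weight low down, upright; origin at the centre of its underside. A white barcode label (34 x 36 mm) is on its -x side, which faces roughly towards the robot; a white stripe on the lid runs from the lid's middle to the label's side. May be absent.
- label_blue (a point): Centre of the label on the blue-lidded jar: x = -31 mm, z = 40 mm in the jar's frame.
- bottle: Water bottle, bystander, 66 mm across, 200 mm high.
- cup: White plastic cup, bystander, 64 mm across, 70 mm high.
- dropper: Small black dropper bottle, bystander, 40 mm across, 75 mm high.
There are look-alikes about, which are no part of the job. Of the things that look like the scanner, the larger one is meant.

How it is judged:
On the way, in this order (a step that is already met when the one before it is completed fails the run):
1. the white key is pressed fully down, alone (value of joint key_white above 0.0045 m and value of joint key_black below 0.002 m), for 0.05 s.
2. then the black key is pressed fully down, alone (value of joint key_black above 0.0045 m and value of joint key_white below 0.002 m), for 0.05 s.
3. the scanner is aimed at the label of the red-lidded jar on the bench, reading spot within 25 mm of the label's centre and square to within 25 degrees, held for 1 s (distance between scanner_spot and label_red below 0.025 m and angle between the x axis of scanner and the x axis of jar_red, either way round below 0.45 rad and x of scanner_nose in the frame of jar_red below -0.05 m and height (world z) of jar_red below 0.02 m), for 1 s.
4. the scanner is aimed at the label of the yellow-lidded jar on the bench, reading spot within 25 mm of the label's centre and square to within 25 degrees, held for 1 s (distance between scanner_spot and label_yellow below 0.025 m and angle between the x axis of scanner and the x axis of jar_yellow, either way round below 0.45 rad and x of scanner_nose in the frame of jar_yellow below -0.05 m and height (world z) of jar_yellow below 0.02 m), for 1 s.
5. the scanner is aimed at the label of the green-lidded jar on the bench, reading spot within 25 mm of the label's centre and square to within 25 degrees, held for 1 s (distance between scanner_spot and label_green below 0.025 m and angle between the x axis of scanner and the x axis of jar_green, either way round below 0.45 rad and x of scanner_nose in the frame of jar_green below -0.05 m and height (world z) of jar_green below 0.02 m), for 1 s.
6. the scanner is aimed at the label of the blue-lidded jar on the bench, reading spot within 25 mm of the label's centre and square to within 25 degrees, held for 1 s (distance between scanner_spot and label_blue below 0.025 m and angle between the x axis of scanner and the x axis of jar_blue, either way round below 0.45 rad and x of scanner_nose in the frame of jar_blue below -0.05 m and height (world z) of jar_blue below 0.02 m), for 1 s.
7. the scanner lies released on its mat and every jar stands on the warming plate, the dial not yet turned up (x of jar_red in the frame of plate between -0.095 and 0.095 m and y of jar_red in the frame of plate between -0.088 and 0.088 m and z of jar_red in the frame of plate between -0.008 and 0.008 m and angle between each of jar_red, jar_yellow, jar_green, jar_blue's own z axis and vertical below 0.1 rad and linear speed of each of jar_red, jar_yellow, jar_green, jar_blue below 0.03 m/s and x of jar_yellow in the frame of plate between -0.095 and 0.095 m and y of jar_yellow in the frame of plate between -0.088 and 0.088 m and z of jar_yellow in the frame of plate between -0.008 and 0.008 m and x of jar_green in the frame of plate between -0.095 and 0.095 m and y of jar_green in the frame of plate between -0.088 and 0.088 m and z of jar_green in the frame of plate between -0.008 and 0.008 m and x of jar_blue in the frame of plate between -0.095 and 0.095 m and y of jar_blue in the frame of plate between -0.088 and 0.088 m and z of jar_blue in the frame of plate between -0.008 and 0.008 m and horizontal distance between scanner and mat below 0.05 m and height (world z) of scanner below 0.015 m and angle between scanner's own z axis and vertical below 0.15 rad and contact force between the fingers and scanner below 0.1 N and value of joint dial below 1.9 rad), for 0.2 s.
8. the dial is turned up to its stop (value of joint dial above 2.5 rad), for 0.2 s.
At the end, for the whole second after the job is handed in: Every jar present stands upright (within 6 degrees) and at rest wholly on the warming plate, the scanner lies flat and released with its middle within 50 mm of the mat's centre, and the dial is within 0.1 rad of its clockwise stop (x of jar_red in the frame of plate between -0.095 and 0.095 m and y of jar_red in the frame of plate between -0.088 and 0.088 m and z of jar_red in the frame of plate between -0.008 and 0.008 m and angle between each of jar_red, jar_yellow, jar_green, jar_blue's own z axis and vertical below 0.1 rad and linear speed of each of jar_red, jar_yellow, jar_green, jar_blue below 0.03 m/s and x of jar_yellow in the frame of plate between -0.095 and 0.095 m and y of jar_yellow in the frame of plate between -0.088 and 0.088 m and z of jar_yellow in the frame of plate between -0.008 and 0.008 m and x of jar_green in the frame of plate between -0.095 and 0.095 m and y of jar_green in the frame of plate between -0.088 and 0.088 m and z of jar_green in the frame of plate between -0.008 and 0.008 m and x of jar_blue in the frame of plate between -0.095 and 0.095 m and y of jar_blue in the frame of plate between -0.088 and 0.088 m and z of jar_blue in the frame of plate between -0.008 and 0.008 m and horizontal distance between scanner and mat below 0.05 m and height (world z) of scanner below 0.015 m and angle between scanner's own z axis and vertical below 0.15 rad and contact force between the fingers and scanner below 0.1 N and value of joint dial above 2.5 rad); the robot touches nothing.
It fails at once if the orange cancel key is pressed (value of joint key_orange above 0.003 m).
It fails at once if the bottle is pushed more than 40 mm or tipped (distance of bottle from where it was at the start of the episode above 0.04 m or angle between bottle's own z axis and vertical above 0.5 rad).
It fails at once if the cup is pushed more than 40 mm or tipped (distance of cup from where it was at the start of the episode above 0.04 m or angle between cup's own z axis and vertical above 0.5 rad).
It fails at once if the dropper is pushed more than 40 mm or tipped (distance of dropper from where it was at the start of the episode above 0.04 m or angle between dropper's own z axis and vertical above 0.5 rad).
Of jar_red, jar_yellow, jar_green, jar_blue only 2 to 3 are there at a start; the rules pass over those that are not, and their reading is None.
At some moment in a run one of jar_red, jar_yellow, jar_green, jar_blue may be knocked a few centimetres aside while the robot is not near it.
It also fails if it takes over 210 s, if anything falls off the work surface, if the arm or the gripper's body presses on something with over 40 N, if the wrist force passes 120 N, or if a joint passes its speed limit or range.

ROBOT

A 6-joint arm with a two-finger parallel gripper is mounted at the origin on the work surface. World frame = base frame: x ahead of the robot, y to its left, z up, the work surface at z = 0. Lengths are in m, angles in rad, forces in N, time in s.
With the tool pointing down it reaches from about 0.35 to 0.8 m from the base axis. Payload 7.3 kg.
Tool frame: the origin (TCP) lies between the finger pads; the fingertips stand 25 mm ahead of it and the grasp point (between the pads) lies 6 mm ahead of it (r.tip_extent is the distance from the TCP to the fingertips, in m); z points along the fingers, y is the line along which they close (so a half turn about z gives the same grasp; the last joint's range is limited). The gripper opens to 85 mm and grips with 20 to 120 N. Pads are 22 mm wide; open, the fingers measure 114 mm over their backs; the gripper's body (76 mm by 85 mm) begins 54 mm behind the grasp point. The pads swing forward as they close: fully open they stand 13 mm farther back than shut.
Start: joints at [-1.467, 0.342, 1.524, -0, 1.275, -0.146], TCP at [0.13, -0.509, 0.256] pointing down, gripper open.
Joint ranges: [-2.53, 2.53], [-0.77, 2.02], [0.04, 2.7], [-1, 4.14], [0.28, 2.66], [-3.11, 3.11]. Speed limits (rad/s): [2.57, 2.57, 3.14, 3.14, 3.14, 3.14].

INTERFACE

Orientations are given as a unit quaternion [x, y, z, w].
In Python, from workcell import r, command_gripper, optics gives the robot as it stands. The module is installed in compiled form; this text tells all that it offers. Calls block until the motion is done:
- r.reach(position, orientation): joint-space move of the TCP to a pose.
- r.move_straight(position, orientation=None, speed=0.15, max_force=None): straight line of the TCP; orientation=None keeps the orientation; speed is the mean speed in m/s. With max_force (N) it stops when the force on the tool has changed by that much, and returns True; else False.
- r.movej(angles): joint-space move.
- command_gripper(opening, force=None): finger opening in m; force is the grip in N (None keeps the last); returns when the fingers have stopped.
- r.hold(seconds).
- r.solve_ik(position, orientation): joint angles nearest the present ones, or None.
- r.read_state(): the state.
- optics.get_image(name): name is "scene" or "top"; returns (picture, depth): 480x640x3 uint8, red, green, blue; 480x640 float32, m along the optical axis (not along the pixel's ray), 0 where there is no reading.
- optics.camera_model(name): a dict with "K" (3x3 intrinsics, pixels), "k1" (the pictures are not rectified: a ray, as slopes to the right and down, at radius r is drawn at 1 + k1 r^2 times it, then the intrinsics apply), "R" (3x3) and "t" (3): a world point X has camera coordinates R X + t. Camera axes: x right, y down, z forward; pixel columns grow to the right and rows downward; lengths in m; the calibration is good to about 2 mm. A picture is of the moment at which its call begins. camera_model takes no time and is no camera call.
A pose or a line that the arm cannot do raises r.PlanningError and nothing moves.
- r.finish_job(): hands the job in; it is judged then, once.
The state is a dict: "time_s": time; "joint_positions": joint angles; "dq": joint speeds; "tau": joint torques, N m; "eef_pos": TCP position; "eef_rot": TCP orientation; "contact_force": force on the tool from outside, world axes, zero at the start; "torque": the same for the moment, N m; "grip_width": finger opening in m; "grip_force": force on a finger pad.
Only numpy, scipy, OpenCV 4.12 (cv2) and the standard library are available. Lean on these libraries where they do the work, as an engineer would, in place of code of your own. Each camera call takes 0.05 s, during which the arm holds its last target. There are 200 camera calls.

## Working session

There is one attempt and no reset: what is moved stays moved. The work goes in short steps, each a Python script; the robot and the scene stay as the last script left them, time stands still between calls to the robot, and variables do not carry over. Pictures are saved under pics/ and viewed, at most 14 in all, crops included, and the job is handed in when it is done.

```bash
mkdir -p pics; cat > h.py <<'E'
import numpy as np, cv2
from workcell import r, command_gripper, optics
from scipy.spatial.transform import Rotation as Ro
def cam(n):
    m=optics.camera_model(n); return {k:(np.array(v) if k!='k1' else float(v)) for k,v in m.items()}
def ray(n,uv):
    m=cam(n); K=m['K']; uv=np.atleast_2d(uv).astype(float)
    d=np.c_[(uv[:,0]-K[0,2])/K[0,0],(uv[:,1]-K[1,2])/K[1,1]]; s=d.copy()
    for _ in range(15): s=d/(1+m['k1']*(s**2).sum(1,keepdims=True))
    R=m['R']; return -R.T@m['t'], np.c_[s,np.ones(len(s))]@R
def onplane(n,uv,z):
    c,d=ray(n,uv); return c+d*((z-c[2])/d[:,2:3])
def project(n,X):
    m=cam(n); p=np.atleast_2d(X)@m['R'].T+m['t']; s=p[:,:2]/p[:,2:]
    s=s*(1+m['k1']*(s**2).sum(1,keepdims=True)); return s*[m['K'][0,0],m['K'][1,1]]+m['K'][:2,2]
def deproj(n,depth):
    v,u=np.mgrid[0:480,0:640]; c,d=ray(n,np.c_[u.ravel(),v.ravel()])
    return (c+d*depth.ravel()[:,None]).reshape(480,640,3)
def save(name,rgb): cv2.imwrite('pics/'+name,rgb[:,:,::-1])
def down(yaw): # tool z down, tool y (closing) along world yaw
    y=np.array([np.cos(yaw),np.sin(yaw),0]); z=np.array([0,0,-1.]); x=np.cross(y,z)
    return Ro.from_matrix(np.c_[x,y,z]).as_quat()
E
python3 - <<'E'
from h import *
for n in("scene","top"):
    im,d=optics.get_image(n); save(n+'0.png',im); np.savez(n+'0.npz',im=im,d=d); m=cam(n); print(n,m['K'][0,0],m['k1'],-m['R'].T@m['t'],m['R'][2],(d==0).mean())
print(r.tip_extent,r.read_state())
E
```

```text
scene 577.5286991011761 -0.02849243059645348 [1.08376259 0.83740583 0.72454394] [-0.51014057 -0.66913043 -0.54038973] 0.0052734375
top 434.7805030375539 -0.04612595022308597 [0.41170906 0.04636869 0.93060108] [ 0.05388279 -0.02199372 -0.99830502] 0.003929036458333333
0.025 {'time_s': 0.1, 'joint_positions': array([-1.46698936e+00,  3.42656239e-01,  1.52489830e+00, -4.19485326e-06,
        1.27543851e+00, -1.46008430e-01]), 'dq': array([-3.05430607e-06, -2.26984122e-03, -8.21234573e-04, -1.51437824e-03,
        1.28572998e-04,  2.24795490e-03]), 'tau': array([ 1.33625326e-03, -4.34446764e+01, -2.46491021e+01, -8.66878827e-05,
        4.67339822e-03, -1.04566416e-05]), 'eef_pos': array([ 0.1297754 , -0.50837327,  0.25570189]), 'eef_rot': array([ 9.92208851e-01,  1.24583730e-01,  1.27678463e-05, -7.00083664e-04]), 'contact_force': array([-0.24778956, -0.60938618, -0.17112191]), 'torque': array([ 0.06474698,  0.01612489, -0.00325639]), 'grip_force': 0.0, 'grip_width': 0.08549900036839689}
```

View pics/scene0.png

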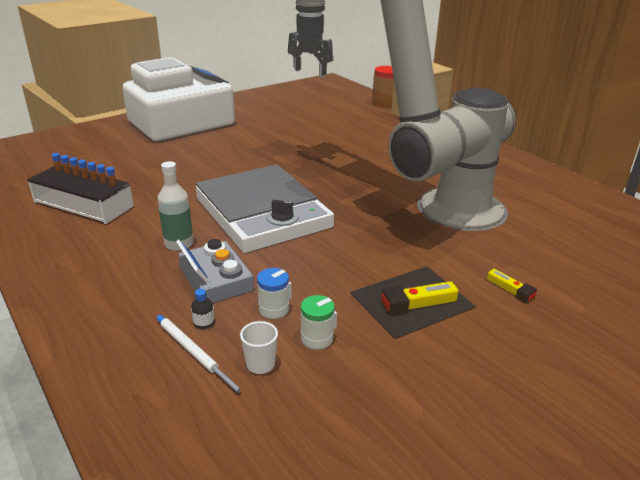

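View pics/top0.png

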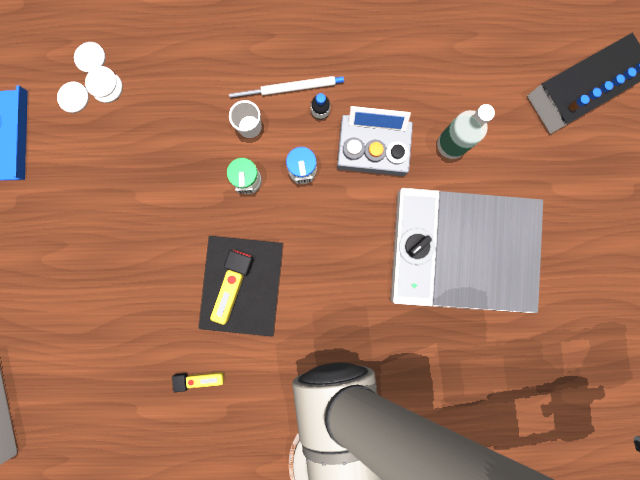

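The scene shows a green jar (top 242,173) and a blue jar (301,161), plus the logger (375,150), plate (470,250), cup (246,120), dropper (320,105) and bottle (465,135). There are two scanner-like things: the large one on the mat (233,285) and a small one off it (198,382). The large one is meant. The red-lidded brown item in the scene view (385,85) needs a closer check.

```bash
cat > meas.py <<'E'
from h import *
H=dict(green=(45,85),blue=(95,120),yellow=(20,34),red=(0,8))
def lids(im,show=True):
    hsv=cv2.cvtColor(im,cv2.COLOR_RGB2HSV); out={}
    for c in('green','blue'):
        a,b=H[c]; m=cv2.inRange(hsv,(a,120,60),(b,255,255))
        m=cv2.morphologyEx(m,cv2.MORPH_CLOSE,np.ones((9,9)))
        cs,_=cv2.findContours(m,cv2.RETR_EXTERNAL,cv2.CHAIN_APPROX_NONE)
        for k in cs:
            (x,y),rad=cv2.minEnclosingCircle(k); A=cv2.contourArea(k)
            if A<400: continue
            p=onplane('top',k[:,0],.08); (cx,cy),R=cv2.minEnclosingCircle(p[:,:2].astype(np.float32))
            if not .02<R<.045: continue
            # stripe: white pixels in lid
            msk=np.zeros(im.shape[:2],np.uint8); cv2.drawContours(msk,[cv2.convexHull(k)],-1,255,-1)
            msk=cv2.erode(msk,np.ones((3,3)))
            w=((hsv[...,1]<110)&(hsv[...,2]>150)&(msk>0)); v,u=np.nonzero(w)
            s=onplane('top',np.c_[u,v],.08).mean(0)[:2]-[cx,cy] if len(u) else np.zeros(2)
            out[c]=(cx,cy,R,np.arctan2(s[1],s[0]),np.hypot(*s),len(u),(x,y))
    return out
E
python3 - <<'E'
from meas import *
T=np.load('top0.npz'); im=T['im']; P=deproj('top',T['d']); hsv=cv2.cvtColor(im,cv2.COLOR_RGB2HSV)
np.set_printoptions(precision=4,suppress=True)
for c,v in lids(im).items(): print(c,v)
def rect(m,z,lab):
    m=cv2.morphologyEx(m,cv2.MORPH_CLOSE,np.ones((5,5)))
    cs,_=cv2.findContours(m,cv2.RETR_EXTERNAL,cv2.CHAIN_APPROX_NONE); k=max(cs,key=cv2.contourArea)
    p=onplane('top',k[:,0],z)[:,:2].astype(np.float32); b=cv2.minAreaRect(p); print(lab,b,cv2.boxPoints(b).tolist()); return k
def win(m,u0,u1,v0,v1):
    o=np.zeros_like(m); o[v0:v1,u0:u1]=m[v0:v1,u0:u1]; return o
dark=cv2.inRange(hsv,(0,0,0),(179,255,45)); yel=cv2.inRange(hsv,(22,150,120),(34,255,255))
mat=win(cv2.bitwise_or(dark,yel),195,290,230,340); rect(mat,.004,'mat')
rect(win(yel,200,260,240,335),.036,'handle')
# head: height>0.02 near mat
hh=win(((P[...,2]>.022)&(P[...,2]<.06)).astype(np.uint8)*255,195,290,230,340); rect(hh,.037,'scanner all')
pl=win(((P[...,2]>.036)&(P[...,2]<.056)).astype(np.uint8)*255,380,560,180,325); rect(pl,.043,'case+plate')
steel=win(cv2.inRange(hsv,(0,0,60),(179,60,190)),438,560,180,325); rect(steel,.046,'steel')
lg=win(((P[...,2]>.03)&(P[...,2]<.055)).astype(np.uint8)*255,330,420,112,182); rect(lg,.040,'logger')
kw=win(cv2.inRange(hsv,(0,0,170),(179,40,255)),340,364,135,162); 
ko=win(cv2.inRange(hsv,(15,150,120),(34,255,255)),362,390,135,165); 
for n,k in(('w',kw),('o',ko)): rect(k,.048,n)
for n,u,v in(('kw',355,148),('ko',375,150),('kb',398,152),('plate',480,250),('strip',420,285),('dialtop',418,246),('dial',408,262),('scan',228,300),('head',240,263),('lidg',242,165),('lidb',300,155),('handle small',207,381),('box',10,140),('disc',72,97),('pen',300,85),('bottle',486,113)):
    print(n,P[v,u])
S=np.load('scene0.npz'); Q=deproj('scene',S['d'])
for n,u,v in(('red',385,75),('redbody',380,95),('bottlelow',180,235),('cup',258,330),('dropper',201,296)): print(n,Q[v,u])
a=np.vstack([cv2.resize(im[225:345,165:295],(520,480)),]); b=cv2.resize(im[130:320,330:560],(580,480)); save('crop1.png',np.hstack([a[:, :300*1] if 0 else cv2.resize(a,(300,480)),cv2.resize(b,(500,480))]))
E
```

```text
blue (0.6247349977493286, 0.07217208296060562, 0.030169447883963585, np.float64(-2.9913866583502005), np.float64(0.012539277005651672), 100, (300.7432556152344, 161.6171112060547))
mat ((0.3758731186389923, 0.2294325828552246), (0.04455317556858063, 0.15678779780864716), 64.42706298828125) [[0.2955430746078491, 0.24317778646945953], [0.43697136640548706, 0.17549879848957062], [0.4562031626701355, 0.21568737924098969], [0.31477487087249756, 0.2833663821220398]]
handle ((0.35842323303222656, 0.2308792769908905), (0.035080503672361374, 0.10937289148569107), 70.52288818359375) [[0.30101779103279114, 0.2325768917798996], [0.40413179993629456, 0.1961086541414261], [0.415828675031662, 0.2291816622018814], [0.31271466612815857, 0.2656499147415161]]
scanner all ((0.3786031901836395, 0.22546438872814178), (0.05144612491130829, 0.14889471232891083), 68.63883972167969) [[0.299900621175766, 0.22862553596496582], [0.4385667145252228, 0.17439129948616028], [0.45730575919151306, 0.22230324149131775], [0.3186396658420563, 0.2765374779701233]]
case+plate ((0.4411359429359436, -0.271048367023468), (0.3
[... 1320 characters left out ...]
.09129268676042557], [0.6432479619979858, -0.0788397565484047]]
kw [ 0.654  -0.0383  0.0647]
ko [ 0.6499 -0.0793  0.0618]
kb [ 0.6444 -0.1258  0.064 ]
plate [ 0.4414 -0.2922  0.0468]
strip [ 0.373  -0.1651  0.0443]
dialtop [ 0.451  -0.1539  0.0865]
dial [ 0.4206 -0.1416  0.0464]
scan [0.3524 0.2284 0.0345]
head [0.4274 0.2018 0.039 ]
lidg [0.6199 0.1877 0.0817]
lidb [0.6376 0.0729 0.0808]
handle small [0.1862 0.2772 0.0226]
box [0.7084 0.7086 0.0076]
disc [0.8007 0.573  0.0053]
pen [0.8075 0.0716 0.0193]
bottle [ 0.6741 -0.2554  0.202 ]
red [-0.3349 -0.6892  0.119 ]
redbody [-0.3286 -0.7009  0.0431]
bottlelow [ 0.6815 -0.2207  0.0397]
cup [0.7095 0.1622 0.0507]
dropper [0.7575 0.0429 0.0707]
```

View pics/crop1.png

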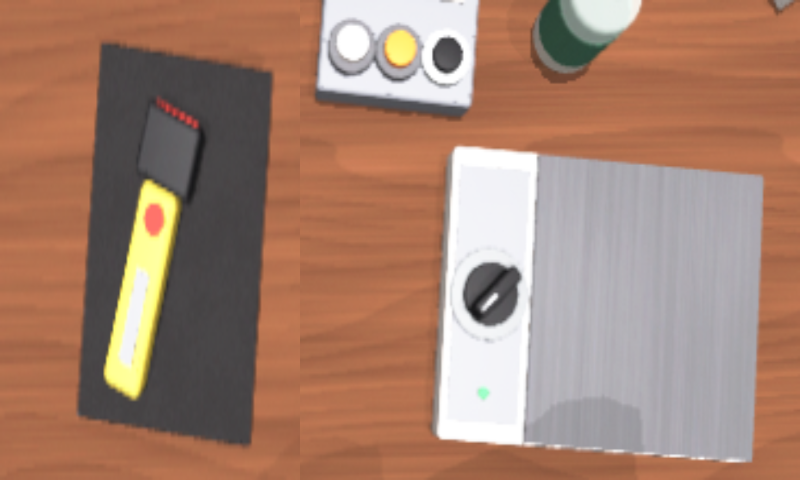

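The crop confirms it: the large yellow scanner lies on the mat. The dial bar is at roughly 0.9 rad. The red lid in the scene view sits at (-0.33,-0.69), 0.12 m high, so it is a look-alike and not a jar. Next I press the keys.

```bash
python3 - <<'E'
from h import *
q=down(-0.119)
command_gripper(0.0,40)
r.reach([.55,-.037,.30],q)
for n,x,y in(('white',.655,-.037),('black',.645,-.1257)):
    r.reach([x,y,.13],q)
    r.move_straight([x,y,.098],speed=.1)
    hit=r.move_straight([x,y,.064],speed=.02,max_force=9)
    s=r.read_state(); print(n,hit,s['eef_pos'],s['contact_force'])
    r.hold(.2); s=r.read_state(); print(s['eef_pos'],s['contact_force'])
    r.move_straight([x,y,.13],speed=.2)
r.reach([.45,.05,.3],q)
for n in("scene","top"):
    im,d=optics.get_image(n); save(n+'1.png',im); np.savez(n+'1.npz',im=im,d=d)
print(r.read_state()['time_s'],im[173,236],im[165,242])
E
```

```text
white True [ 0.65502996 -0.03698938  0.08103642] [-1.31314849  0.63817471  6.69044973]
[ 0.65499026 -0.03699801  0.08102948] [-1.53043912  0.36091482  7.48760429]
black True [ 0.64501706 -0.12577585  0.0810416 ] [-1.96385106 -0.49819789  6.07277735]
[ 0.645019   -0.12577032  0.08103831] [-1.83102067 -0.46267039  6.29664062]
9.75 [224 217 203] [202 193 181]
```

View pics/top1.png

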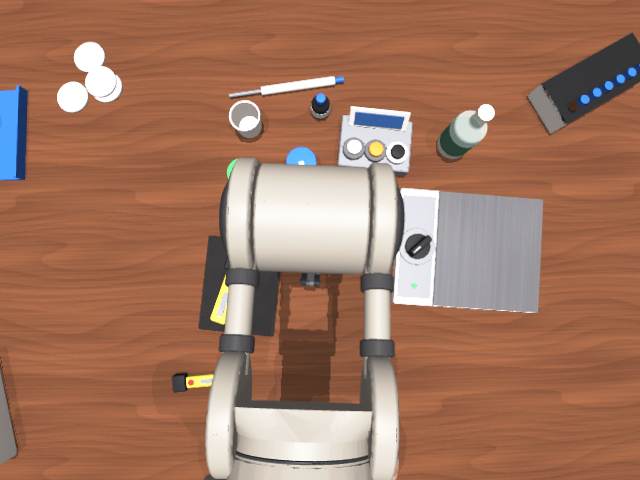

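```bash
python3 - <<'E'
from h import *
T=np.load('top0.npz'); print(cv2.cvtColor(T['im'],cv2.COLOR_RGB2HSV)[165:184:3,230:256:4].tolist())
E
```

```text
[[[72, 113, 254], [72, 112, 254], [72, 110, 254], [72, 109, 254], [72, 107, 254], [72, 105, 254], [67, 107, 249]], [[72, 113, 254], [72, 110, 254], [72, 108, 254], [72, 107, 254], [72, 105, 254], [73, 105, 254], [73, 104, 254]], [[72, 112, 254], [72, 109, 254], [73, 106, 254], [74, 78, 254], [73, 103, 254], [74, 102, 254], [74, 100, 255]], [[72, 109, 254], [72, 107, 254], [73, 84, 254], [0, 0, 255], [73, 101, 254], [74, 100, 255], [73, 99, 255]], [[72, 108, 254], [72, 107, 254], [74, 82, 254], [0, 0, 255], [73, 101, 254], [73, 100, 255], [72, 106, 254]], [[72, 107, 254], [73, 105, 254], [74, 80, 255], [0, 0, 255], [74, 99, 255], [74, 96, 255], [67, 144, 181]], [[10, 142, 171], [73, 102, 254], [74, 87, 254], [0, 0, 255], [74, 98, 255], [71, 113, 253], [38, 29, 167]]]
```

Top view: the arm covers the jars, the vacated lower-right area has no other jars, and the logger and bystanders are unchanged. So only green and blue are present. Next I pick up the scanner.

```bash
sed -i "s/def lids(im,show=True)/def lids(im,cn='top')/; s/onplane('top'/onplane(cn/g; s/(a,120,60)/(a,75,60)/; s/<110)&(hsv\[...,2\]>150)/<60)\&(hsv[...,2]>150)/" meas.py
python3 - <<'E'
from meas import *
np.set_printoptions(precision=4,suppress=True)
T=np.load('top0.npz'); 
for c,v in lids(T['im']).items(): print(c,np.round(v[:6],4),v[6])
for i in(0,1): print({c:np.round(v[:4],4) for c,v in lids(np.load(f'scene{i}.npz')['im'],'scene').items()})
print('mat',onplane('top',[[208,236],[283,242],[274,335],[199,328]],.004))
c=np.array([.378,.2247]); yaw=-.345
J=[]
for k in(1,-1):
    q=down(yaw+k*np.pi/2); print(k,r.solve_ik([*c,.15],q), r.solve_ik([.46,.047,.06],down(.15+k*np.pi/2)), r.solve_ik([.455,.2,.06],down(k*np.pi/2)))
E
```

```text
green [ 0.6055  0.1888  0.0306  3.0774  0.0135 83.    ] (241.62820434570312, 172.62820434570312)
blue [ 0.6246  0.0717  0.0303 -3.0146  0.0128 84.    ] (300.866455078125, 161.56832885742188)
{'green': array([ 0.6096,  0.1997,  0.0357, -2.7753]), 'blue': array([ 0.6306,  0.083 ,  0.0373, -2.6792])}
{'green': array([ 0.6095,  0.1996,  0.0358, -2.7788]), 'blue': array([ 0.6306,  0.083 ,  0.0373, -2.6792])}
mat [[0.4873 0.2753 0.004 ]
 [0.4705 0.1157 0.004 ]
 [0.2743 0.1389 0.004 ]
 [0.293  0.2969 0.004 ]]
1 [ 0.3617  0.3168  1.8991 -0.      0.9257 -0.8641] [-0.0642  0.5023  1.9288 -0.      0.7105 -1.785 ] [ 0.2598  0.5463  1.8343 -0.      0.7611 -1.311 ]
-1 [ 0.3617  0.3168  1.8991 -0.      0.9257  2.2775] [-0.0642  0.5023  1.9288 -0.      0.7105  1.3566] [ 0.2598  0.5463  1.8343 -0.      0.7611  1.8306]
```

```bash
python3 - <<'E'
from meas import *
np.set_printoptions(precision=4,suppress=True)
c=[.378,.2247]; q=down(-.345+np.pi/2)
command_gripper(0.085,50)
r.reach([*c,.15],q)
print(r.move_straight([*c,.031],speed=.12,max_force=15), r.read_state()['eef_pos'])
command_gripper(0.0,50); s=r.read_state(); print(s['grip_width'],s['grip_force'])
r.move_straight([*c,.17],speed=.12)
s=r.read_state(); print(s['grip_width'],s['grip_force'],s['time_s'],s['eef_pos'],s['contact_force'],s['torque'])
r.reach([.36,.22,.22],down(np.pi/2))
im,d=optics.get_image('scene'); save('scene2.png',im); np.savez('scene2.npz',im=im,d=d)
print({c:np.round(v[:4],4) for c,v in lids(im,'scene').items()})
E
```

```text
False [0.3785 0.2248 0.0315]
0.033162306738200795 50.58168590068817
0.03333005350856151 49.74012494087219 14.4667 [0.3776 0.2245 0.1694] [ 0.0614 -1.0112 -2.0145] [-0.015   0.0074  0.0297]
{'green': array([ 0.6096,  0.1997,  0.0357, -2.774 ]), 'blue': array([ 0.6306,  0.083 ,  0.0373, -2.6792])}
```

View pics/scene2.png

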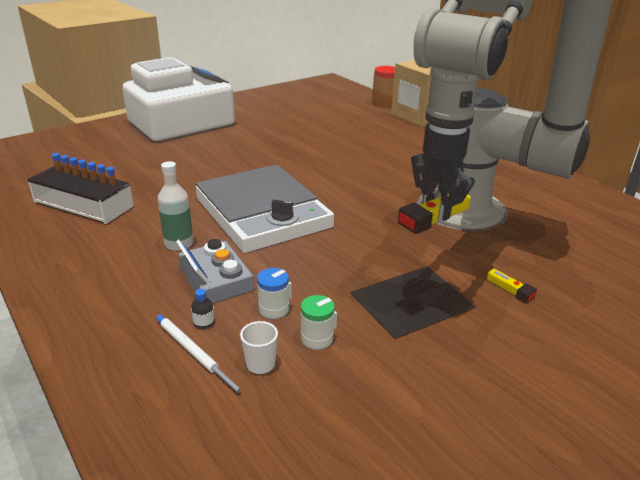

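The scanner is held level at (440,212), and both jars are unmoved at (318,320) and (273,292). Now I read green, then blue.

```bash
python3 - <<'E'
from meas import *
np.set_printoptions(precision=4,suppress=True)
J=dict(green=(.6055,.1888,-.064),blue=(.6246,.0717,.127)); ref=dict(green=(.6096,.1997),blue=(.6306,.083))
for c in('green','blue'):
    x,y,a=J[c]; p=np.array([x,y])-.167*np.array([np.cos(a),np.sin(a)]); q=down(a+np.pi/2)
    r.reach([*p,.15],q)
    r.move_straight([*p,.0505],speed=.15)
    im0=optics.get_image('scene')[0]; r.hold(1.5); im1=optics.get_image('scene')[0]
    for im in(im0,im1): print(c,{k:np.round(v[:4],4) for k,v in lids(im,'scene').items()})
    save(f'read_{c}.png',im1); print(r.read_state()['eef_pos'],p,r.read_state()['time_s'])
    r.move_straight([*p,.15],speed=.2)
a=cv2.imread('pics/read_green.png')[170:400,180:500]; b=cv2.imread('pics/read_blue.png')[170:400,180:500]
cv2.imwrite('pics/reads.png',np.hstack([cv2.resize(a,(400,288)),cv2.resize(b,(400,288))]))
E
```

```text
green {'green': array([ 0.6095,  0.1996,  0.0358, -2.7788]), 'blue': array([ 0.6306,  0.083 ,  0.0373, -2.6792])}
green {'green': array([ 0.6096,  0.1997,  0.0357, -2.7753]), 'blue': array([ 0.6306,  0.083 ,  0.0373, -2.6792])}
[0.4389 0.1995 0.0505] [0.4388 0.1995] 17.8583
blue {'green': array([ 0.6096,  0.1997,  0.0357, -2.774 ]), 'blue': array([ 0.6298,  0.0834,  0.0374, -2.6408])}
blue {'green': array([ 0.6095,  0.1996,  0.0358, -2.7788]), 'blue': array([ 0.6297,  0.0834,  0.0373, -2.6423])}
[0.4589 0.0505 0.0505] [0.4589 0.0505] 21.575
```

View pics/reads.png

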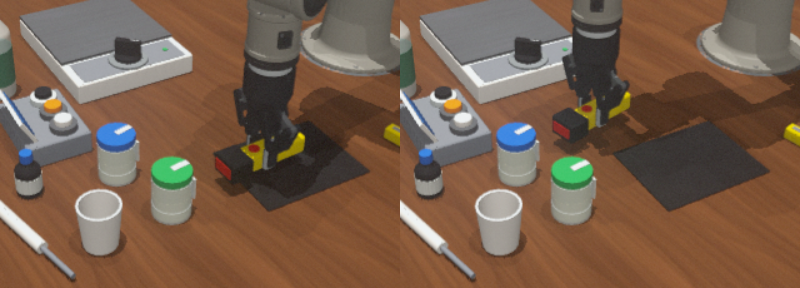

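Both reads were held for 1.5 s with the nose in front of the label: left image nose (230,165), right image nose (562,125). Now I put the scanner back.

```bash
python3 - <<'E'
from meas import *
np.set_printoptions(precision=4,suppress=True)
c=[.381,.207]; q=down(-.12+np.pi/2)
r.reach([*c,.15],q)
print(r.move_straight([*c,.05],speed=.15),r.move_straight([*c,.029],speed=.03,max_force=5), r.read_state()['eef_pos'])
command_gripper(.085); r.move_straight([*c,.2],speed=.2)
r.reach([.25,-.42,.3],down(0))
for n in('scene','top'):
    im,d=optics.get_image(n); save(n+'3.png',im); np.savez(n+'3.npz',im=im,d=d)
    print(n,{k:np.round(v[:6],4) for k,v in lids(im,n).items()})
print(r.read_state()['time_s'])
E
```

```text
False True [0.3808 0.207  0.0315]
scene {'green': array([ 0.6095,  0.1996,  0.0358, -2.7788,  0.0183, 55.    ]), 'blue': array([ 0.6306,  0.083 ,  0.0373, -2.6792,  0.021 , 45.    ])}
top {'green': array([ 0.6057,  0.189 ,  0.0303,  3.0987,  0.0136, 84.    ]), 'blue': array([ 0.6246,  0.0717,  0.0303, -3.0245,  0.013 , 89.    ])}
28.3417
```

View pics/top3.png

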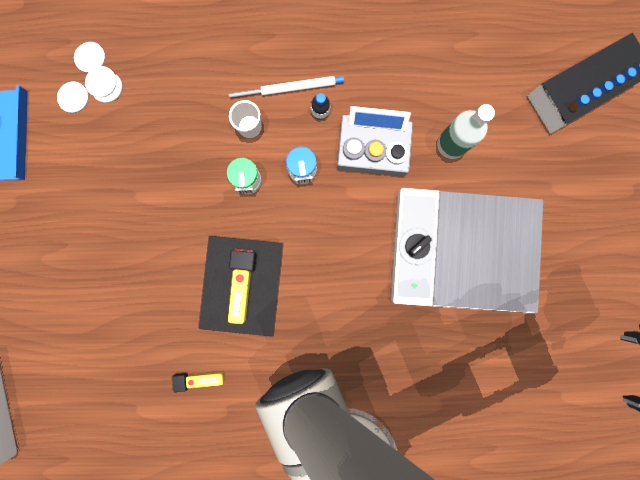

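The scanner lies on the middle of the mat (241,287). The jars are unmoved at (242,173) and (301,161). Next I move both jars to the plate, checking each one before I grasp it.

```bash
cat > jar.py <<'E'
import sys
from meas import *
np.set_printoptions(precision=4,suppress=True)
def jar(p,gy,px):
    pc=np.array([.4375,-.3103]); yx=np.array([.995,-.096]); yy=np.array([.096,.995])
    t=pc+px*yx-.03*yy; q=down(gy); q2=down(np.pi/2-.096)
    r.reach([*p,.2],q)
    print('down',r.move_straight([*p,.05],speed=.12,max_force=12))
    command_gripper(0,50); s=r.read_state(); print('grip',s['grip_width'],s['grip_force'],s['eef_pos'])
    z0=s['eef_pos'][2]
    r.move_straight([*p,.3],speed=.2); print(r.read_state()['grip_width'])
    r.reach([.52,-.12,.3],q2)
    r.reach([*t,.3],q2)
    r.move_straight([*t,z0+.062],speed=.2)
    print('place',r.move_straight([*t,z0+.040],speed=.03,max_force=5),r.read_state()['eef_pos'][2]-z0)
    command_gripper(.085); r.move_straight([*t,.3],speed=.2)
    r.reach([.25,-.42,.3],down(0))
    for n in('scene','top'):
        im,d=optics.get_image(n); save(f'{n}_{px}.png',im)
        print(n,{k:np.round(v[:6],4) for k,v in lids(im,n).items()})
    print(t,r.read_state()['time_s'])
E
python3 -c "
from jar import *
jar([.6057,.189],np.pi/2,.05)"
```

```text
down False
grip 0.058778571080091296 53.499673157930374 [0.6063 0.1892 0.051 ]
0.058878374693634855
place True 0.04597655699601125
scene {'blue': array([ 0.6306,  0.083 ,  0.0373, -2.6792,  0.021 , 45.    ])}
top {'green': array([ 0.5225, -0.4005,  0.034 , -2.9501,  0.013 , 87.    ]), 'blue': array([ 0.6246,  0.0716,  0.0303, -3.0274,  0.0128, 88.    ])}
[ 0.4844 -0.345 ] 40.4167
```

View pics/scene_0.05.png

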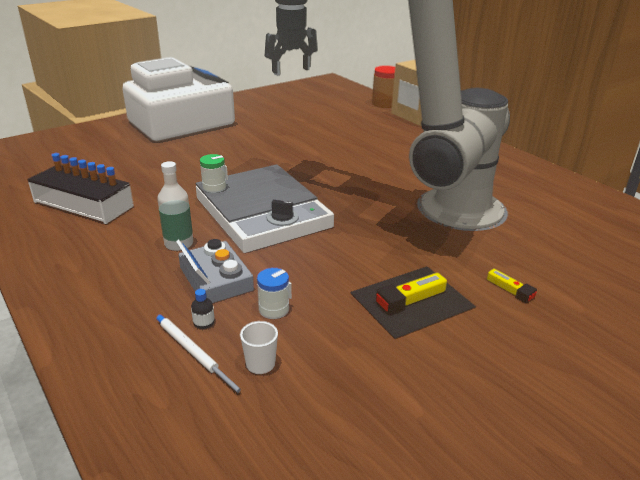

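The green jar now stands at the far corner of the plate, scene (213,172). It was placed well (contact at +46 mm) and then knocked aside. I measure it there and will re-place it.

```bash
sed -i "s/def lids(im,cn='top')/def lids(im,cn='top',zl=.08)/; s/,\.08)/,zl)/g" meas.py
python3 - <<'E'
from meas import *
im,d=optics.get_image('top'); print({k:np.round(v[:6],4) for k,v in lids(im,'top',.126).items()})
P=deproj('top',d); u,v=map(int,lids(im)['green'][6]); print(u,v,P[v-3:v+4:3,u-6:u+7:4])
x,y,*_=lids(im,'top',.126)['green']; e=np.array([x,y])-[.4375,-.3103]; print('plate frame',e@[.995,-.096],e@[.096,.995])
save('c.png',cv2.resize(im[170:320,390:590],(800,600)))
E
```

```text
{'green': array([ 5.1650e-01, -3.7630e-01,  3.2200e-02, -2.9501e+00,  1.2300e-02,
        8.7000e+01]), 'blue': array([ 6.1310e-01,  7.0300e-02,  2.8700e-02, -3.0198e+00,  1.2100e-02,
        8.8000e+01])}
536 207 [[[ 0.523385   -0.36177615  0.12862765]
  [ 0.52343186 -0.37032653  0.1272502 ]
  [ 0.52314035 -0.37763015  0.12830863]
  [ 0.52310113 -0.38590273  0.12755419]]

 [[ 0.51778374 -0.36192758  0.12769631]
  [ 0.51740373 -0.36885898  0.12945179]
  [ 0.51764052 -0.37823778  0.12653336]
  [ 0.51754634 -0.38633731  0.12612536]]

 [[ 0.51231999 -0.36267148  0.12560173]
  [ 0.51202717 -0.36994651  0.12672735]
  [ 0.51226431 -0.37945415  0.1236059 ]
  [ 0.51140111 -0.38428713  0.12932172]]]
plate frame 0.08493678492422103 -0.058073993135929085
```

View pics/c.png

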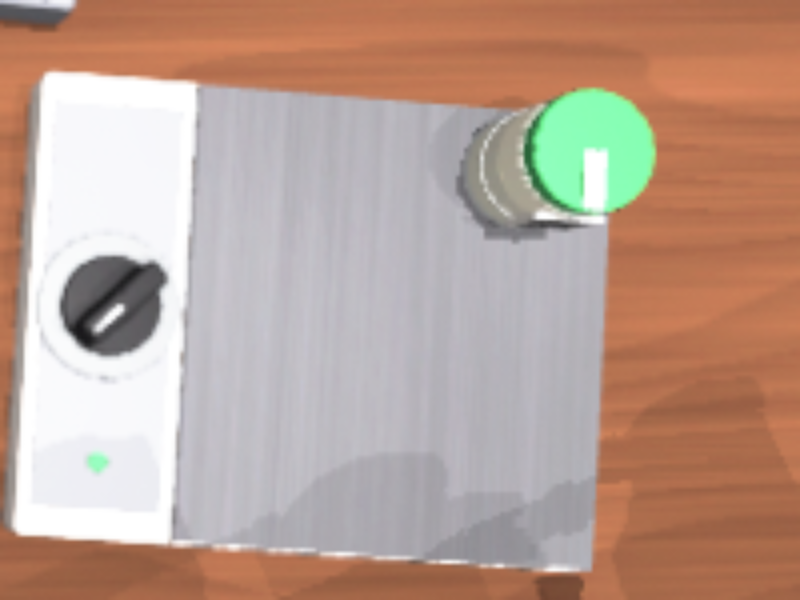

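Green stands upright on the plate at about (+85,-58) mm in the plate frame, inside the limits but marginal. I shift it to safety.

```bash
python3 - <<'E'
from jar import *
p=[.5165,-.3763]; t=[.4844,-.345]; q=down(np.pi/2-.096)
r.reach([*p,.25],q); print(r.move_straight([*p,.097],speed=.12,max_force=12))
command_gripper(0,50); s=r.read_state(); print(s['grip_width'],s['eef_pos'])
z=s['eef_pos'][2]; r.move_straight([*p,z+.02]); r.move_straight([*t,z+.02])
print(r.move_straight([*t,z-.006],speed=.03,max_force=5),r.read_state()['eef_pos'][2]-z)
command_gripper(.085); r.hold(.3); r.move_straight([*t,.3],speed=.15)
r.reach([.25,-.42,.3],down(0))
im=optics.get_image('top')[0]; print({k:np.round(v[:6],4) for k,v in lids(im,'top',.126).items()},{k:np.round(v[:6],4) for k,v in lids(im,'top').items()},r.read_state()['time_s'])
E
```

```text
False
0.059048949265636634 [ 0.5168 -0.3766  0.0979]
True -3.988147729636071e-05
{'green': array([ 0.4846, -0.3444,  0.0317, -3.0239,  0.0129, 99.    ]), 'blue': array([ 0.6131,  0.0703,  0.0287, -3.0198,  0.0121, 88.    ])} {'green': array([ 0.4888, -0.3668,  0.0335, -3.0239,  0.0137, 99.    ]), 'blue': array([ 0.6246,  0.0717,  0.0303, -3.0198,  0.0128, 88.    ])} 47.9167
```

```bash
python3 -c "
from jar import *
jar([.6246,.0717],0.,-.05)
im=optics.get_image('top')[0]; print({k:np.round(v[:6],4) for k,v in lids(im,'top',.126).items()})
m=im[215:280,385:450]; save('dial.png',cv2.resize(m,(520,520)))
"
```

```text
down False
grip 0.05905395518599203 53.001757711172104 [0.625  0.0717 0.0509]
0.05939101500992475
place True 0.0459709766502212
scene {}
top {'green': array([ 0.4888, -0.3666,  0.0336, -3.0105,  0.0137, 99.    ]), 'blue': array([ 0.3813, -0.3568,  0.0338, -1.5791,  0.0165, 85.    ])}
[ 0.3849 -0.3353] 60.275
{'green': array([ 0.4846, -0.3443,  0.0318, -3.0105,  0.0129, 99.    ]), 'blue': array([ 0.3829, -0.335 ,  0.032 , -1.5791,  0.0156, 85.    ])}
```

View pics/top_-0.05.png

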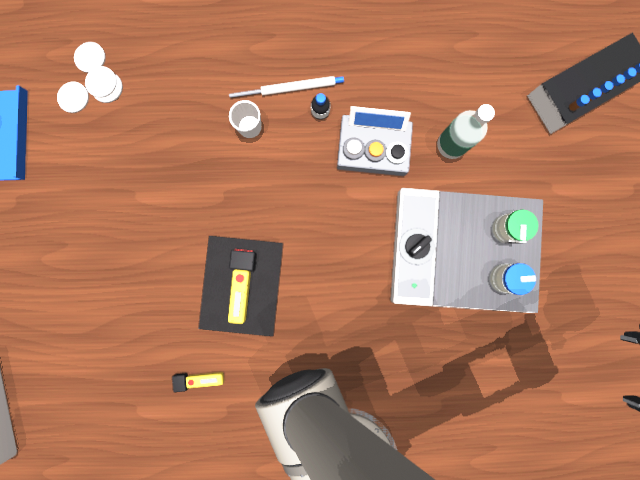

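View pics/dial.png

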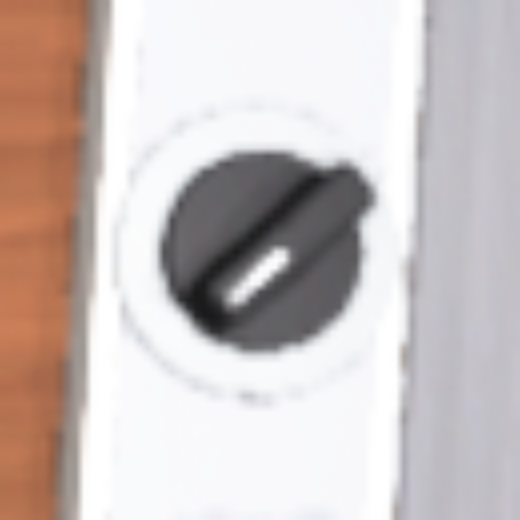

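Both jars stand on the plate, green (520,226) and blue (518,279). The dial crop shows the bar about 47° clockwise from the plate's x axis, so the dial is at about 0.8 rad. Next I measure the dial heights and turn it by rotating joint 6 alone.

```bash
python3 - <<'E'
from jar import *
im,d=optics.get_image('top'); P=deproj('top',d)
print('disc',P[239,412],P[240,413],P[255,423],P[254,422],'bar',P[243,420],P[246,418],P[240,427],P[252,412])
print('centre@.055/.065',onplane('top',[[417.75,246.25]],.055),onplane('top',[[417.75,246.25]],.065))
S,dS=optics.get_image('scene'); Q=deproj('scene',dS)
b=Q[195:222,268:298].reshape(-1,3); b=b[(b[:,2]>.068)&(b[:,2]<.1)]; print('scene bar',len(b),b.mean(0),b[:,2].max(),np.round(np.linalg.svd((b-b.mean(0))[:,:2],full_matrices=False)[2][0],3))
b=P[225:270,400:440].reshape(-1,3); b=b[(b[:,2]>.074)&(b[:,2]<.1)]; print('top bar',len(b),b.mean(0),b[:,2].max(),np.ptp(b,axis=0),np.round(np.linalg.svd((b-b.mean(0))[:,:2],full_matrices=False)[2][0],3))
print(r.solve_ik([.4519,-.161,.09],down(.66)))
E
```

```text
disc [ 0.467  -0.1497  0.0545] [ 0.4649 -0.1516  0.0548] [ 0.434  -0.1717  0.0519] [ 0.436  -0.1689  0.055 ] bar [ 0.4568 -0.1585  0.0847] [ 0.4509 -0.1537  0.0874] [ 0.4624 -0.1727  0.0841] [ 0.4396 -0.1421  0.0842]
centre@.055/.065 [[ 0.4519 -0.1608  0.055 ]] [[ 0.4515 -0.1585  0.065 ]]
scene bar 164 [ 0.4538 -0.1534  0.0773] 0.08693546058709778 [-0.66   0.751]
top bar 186 [ 0.4523 -0.1592  0.0837] 0.08792195632667421 [0.0374 0.041  0.0138] [-0.654  0.757]
[-0.5022  0.4725  1.8579 -0.      0.8111 -1.1622]
```

```bash
python3 - <<'E'
from jar import *
c=[.4519,-.1602]; q=down(.713)
command_gripper(.05,50)
r.reach([*c,.2],q)
print(r.move_straight([*c,.12]),r.move_straight([*c,.085],speed=.04,max_force=8),r.read_state()['eef_pos'])
command_gripper(0,50); s=r.read_state(); print(s['grip_width'],s['torque'],s['contact_force'])
j=np.array(s['joint_positions']); j0=j[5]; base=s['torque'][2]
for a in np.r_[np.arange(.3,1.6,.3),np.arange(1.6,2.05,.05)]:
    j[5]=j0+a; r.movej(j); s=r.read_state(); print(round(a,2),round(s['joint_positions'][5]-j0,3),s['torque'],s['tau'][5],s['contact_force'])
    if abs(s['torque'][2]-base)>1.2 and a>1.6: break
r.hold(.3)
im=optics.get_image('scene')[0]; save('turn.png',im)
command_gripper(.05); r.move_straight([*c,.25],speed=.15)
r.reach([.25,-.42,.3],down(0))
im,d=optics.get_image('top'); save('end.png',im); P=deproj('top',d)
b=P[225:270,400:440].reshape(-1,3); b=b[(b[:,2]>.074)&(b[:,2]<.1)]; v=np.linalg.svd((b-b.mean(0))[:,:2],full_matrices=False)[2][0]
print('q',(-.096-np.arctan2(v[1],v[0]))%np.pi)
print({k:np.round(v[:6],4) for k,v in lids(im,'top',.126).items()},r.read_state()['time_s'])
E
```

```text
False False [ 0.452  -0.1603  0.0852]
0.013024579828471336 [ 0.6869 -0.3493 -0.0527] [2.1548 4.8919 1.7096]
0.3 0.296 [0.0275 0.0782 0.0074] 0.26493209414184093 [ 1.083   1.5353 -1.2588]
0.6 0.594 [0.2166 0.1045 0.0185] 0.23804378695786 [ 0.6917  2.171  -0.8318]
0.9 0.894 [ 0.4031  0.0515 -0.0036] 0.22841189056634903 [1.3254 2.4898 0.8431]
1.2 1.193 [ 0.5519 -0.0026  0.0355] 0.2250736439600587 [0.99   3.1461 0.0613]
1.5 1.493 [ 0.7569 -0.0853 -0.0287] 0.22396805696189404 [1.7136 4.6124 0.0089]
1.6 1.594 [ 0.9608 -0.1385  0.0056] 0.29001591727137566 [1.9282 4.3472 0.3309]
1.65 1.645 [ 0.923  -0.1398 -0.0265] 0.08401141036301851 [2.0559 4.8149 1.3943]
1.7 1.695 [ 0.9698 -0.1337  0.0055] 0.08423506747931242 [1.8184 5.4183 1.1065]
1.75 1.744 [ 0.8866 -0.1771 -0.0451] 0.08423580089583993 [2.2284 5.2322 0.1881]
1.8 1.795 [ 0.943  -0.1688 -0.0207] 0.08415062678977847 [2.5938 5.9475 1.1701]
1.85 1.844 [ 0.9493 -0.1737  0.2221] 0.32381429336965084 [2.0323 4.2315 0.9466]
1.9 1.892 [ 1.0329 -0.382   1.5454] 1.6629740595817566 [1.8574 5.1785 0.7222]
q 2.6041563837877226
{'green': array([ 0.4846, -0.3443,  0.0318, -3.0105,  0.0129, 99.    ]), 'blue': array([ 0.3829, -0.335 ,  0.032 , -1.5791,  0.0156, 85.    ])} 71.7333
```

View pics/end.png

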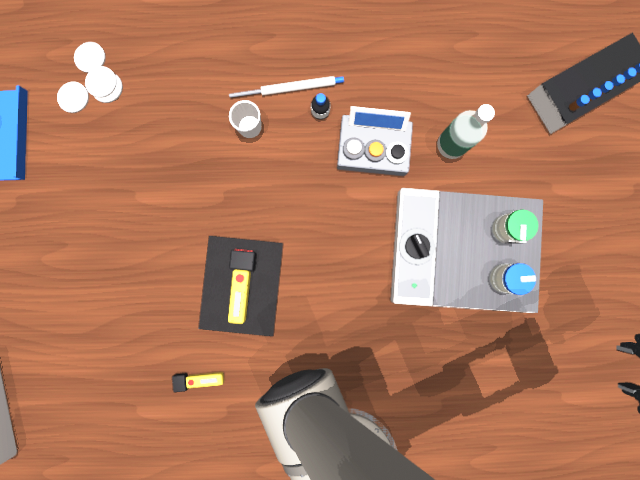

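The dial at (418,246) is at its stop, measured at 2.60 rad. Both jars are on the plate, the scanner is on its mat, and the bystanders are in place.

```bash
python3 -c "
from h import *
print(r.finish_job())"
```

```text
the job is handed in; nothing more can be done
None
```

I handed the job in at about 72 s (robot clock): white then black key pressed, green and blue labels read (no red or yellow jar was there), scanner back on its mat, both jars on the plate, dial at its stop; the green jar got knocked on the plate and I re-placed it, and no verdict came back.

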